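# Tip the crucible brick onto the brazing lift and wind it up

## Task

Tip the standing firebrick over the low fence onto the lift's deck so that it lies there with its trough facing up, wholly on the deck and square to it. Then wind the handwheel anticlockwise (seen from above), a little more than a full turn, until it reaches its stop and the deck is fully up with the brick still lying properly on it. Let go of everything, and leave the jar, the bottle and the steel bench block where they are.

Things in the scene. Friction and masses are not known exactly. Their poses are not given: they have to be found in the camera images.
- brick_mid (a point): Centre of the loose cream firebrick, 60 (own x) x 55 (y) x 110 mm (z), 0.22 to 0.4 kg. Starts standing on end on the bench (z up), 15 to 75 mm in front of the fence, turned up to 0.4 rad. Its -y face, away from the fence, has a sooty trough 34 x 58 mm, 12 deep, 24 to 82 mm above the lower end; the face is flat above it. Lying right, its -y points up and its z along the lift's +y.
- fence_edge (a point): Middle of the top front edge of the lift's fence, a steel bar 150 long (x), 8 thick, 18 mm high. Axes are those of the lift (fixed to the bench): +y from fence to deck to handwheel, z up. Front face looks to -y, to the brick. A brick set against it and pushed near its top tips over this edge onto the deck, overhanging it by 20 to 45 mm; then push it along +y.
- deck_top (a point): Centre of the top of the grey deck, 110 (x) x 130 mm (y), axes as the lift's; 18 to 23 mm above the bench at the start, 55 mm when fully up. It begins 9 mm behind the fence's front face. A steel lip 8 mm high stands along its +y edge, 65 mm from this point. Fixed bars beside the deck (to 75 mm either side in x) are 16 mm high.
- wheel_axis (a point): Point on the handwheel's vertical axis, at half the height of the crank grip, 117 mm above the bench. The steel wheel is 144 mm across, its top 81 mm above the bench, on a grey gearbox 120 (x) x 160 mm (y).
- grip_mid (a point): Centre of the wheel's upright crank grip, a freely spinning wooden cylinder 24 mm across and 58 mm tall (88 to 146 mm above the bench), 60 mm from the wheel's axis, travelling round it with the wheel.
- wheel (a joint): Angle of the handwheel, rad, growing anticlockwise seen from above; 0 to 0.8 at the start, hard stop at 7.3. The deck rises 5 mm per rad. It turns with about 3 to 4 N at the grip and stays where it is left.
- jar_mid (a point): Centre of a white jar with a screw lid, 72 mm across, 95 mm tall: leave alone.
- flask_mid (a point): Centre of an amber bottle, 52 mm across, 120 mm tall: leave alone.
- anvil_mid (a point): Centre of a flat steel bench block, 100 x 100 x 22 mm: leave alone.
Mind the look-alikes: they are no part of the job. What is shaped like the part that bears brick_mid but turquoise is not meant.

How it is judged:
By the outcome, as a careful person would: the job done as asked, in the order asked, and still so for the second after the job is handed in, with the robot touching nothing.
It also fails if it takes over 72 s, if anything falls off the work surface, if the arm or the gripper's body presses on something with over 40 N, if the wrist force passes 120 N, or if a joint passes its speed limit or range.

## Robot

A 7-joint arm with a two-finger parallel gripper is mounted at the origin on the work surface. World frame = base frame: x ahead of the robot, y to its left, z up, the work surface at z = 0. Lengths are in m, angles in rad, forces in N, time in s.
With the tool pointing down it reaches from about 0.4 to 0.925 m from the base axis. Payload 4.1 kg.
Tool frame: the origin (TCP) lies between the finger pads; the fingertips stand 11 mm ahead of it and the grasp point (between the pads) lies 8 mm behind it; z points along the fingers, y is the line along which they close (so a half turn about z gives the same grasp; the last joint's range is limited). The gripper opens to 85 mm and grips with 20 to 120 N. Pads are 22 mm wide; open, the fingers measure 114 mm over their backs; the gripper's body (76 mm by 85 mm) begins 54 mm behind the grasp point. The pads swing forward as they close: fully open they stand 13 mm farther back than shut.
Start: joints at [1.183, 0.398, 0.045, 1.537, -0.019, 1.207, -0.051], TCP at [0.185, -0.623, 0.242] pointing down, gripper open.
Joint ranges: [-2.82, 2.82], [-0.49, 2.23], [-1.37, 1.46], [0, 2.46], [-1.36, 4.5], [0.23, 2], [-2.94, 2.94]. Speed limits (rad/s): [2.57, 2.57, 3.14, 3.14, 3.14, 3.14, 3.14].

## Interface

Orientations are given as a unit quaternion [x, y, z, w].
In Python, from rig import read_state, capture, camera_info, env, masks_of gives the robot as it stands.
- The arm moves only by the tool step_arm, never from a script. Its argument "plan" is a list that holds one entry, the list of rows, each a list of 7 numbers: the gripper's target within -1 to 1 (shut at 1, half-way at 0, fully open at -1), then the shift along the tool's x, y, z as a fraction of full scale, then the turn, a rotation vector about the tool's x, y, z as a fraction of full scale. In form: [[[claw, x, y, z, ax, ay, az], ...]]. A call has 1 to 12 rows; each row is the pose to reach, as a shift and turn from the pose commanded when the call began, along the tool's axes at that moment, turning the shorter way round; what a row does not reach only later rows make up. Full scale, the value 1, is 0.1 m for a shift and pi rad for a turn. A row lasts 1/8 s, in which the tool goes at most 62.5 mm and 10.7 degrees, less where a joint would pass 70% of its speed; a pose out of reach is approached as far as the arm can. A call with a number of a shift or a turn outside -1 to 1 is refused whole. A call with a gripper value outside its range is refused whole. The fingers move at their own pace and stop on an object; "squeeze" is the grip in N (left out, the last holds). Time passes only in rows, so rows that repeat a pose let the fingers close. It gives the time, the measured TCP pose, the force, the opening and the grip force at its end, in the units of the state.
- read_state(): the state, without advancing time (a new reading comes with each control period).
- capture(name): name is "side" or "top" or "wrist"; returns the picture (384x512x3 uint8, red, green, blue); there is no depth.
- camera_info(name): a dict with "vertical_fov" (degrees; the focal length in pixels is half the picture's height over the tangent of half this angle, whatever the lens; pixels are square), "cx", "cy" (the principal point, pixels), "k1" (the pictures are not rectified: a ray, as slopes to the right and down, at radius r is drawn at 1 + k1 r^2 times it, then the intrinsics apply), "eye" and "rotation" of the camera in the world. Camera axes: x right, y down, z forward; pixel columns grow to the right and rows downward; lengths in m; the calibration is good to about 2 mm. A picture is of the moment at which its call begins: read the wrist's pose just before it. camera_info takes no time and is no camera call; for the wrist camera it gives the pose at the moment of the call.
- env.hand_in(): hands the job in; it is judged then, once.
Trained networks look in the newest picture that a camera, given by its name, has taken for a name from the list of things; names that differ only in an ending like _2 or _b are one class to them, and where a whole thing is asked for, a point or a joint stands for the part that bears it (a point fixed in the world has none). Each returns a list of dicts, best first, with "p" (0 to 1); they miss things now and then, are a little off and sometimes report something else, mostly with a low value. They report only what shows in the picture. A call takes as long as a camera call. They do not tell look-alikes from the thing itself.
- masks_of(thing, camera): "region" (384x512 bool, what is visible of it) and "rect" ([left, top, right, bottom] in pixels, round what is visible of it).
The state is a dict: "time": time; "joint_positions": joint angles; "dq": joint speeds; "joint_torque": joint torques, N m; "tool_pos": TCP position; "orientation": TCP orientation; "contact_force": force on the tool from outside, world axes, zero at the start; "ft_torque": the same for the moment, N m; "gripper_width": finger opening in m; "grip_force": force on a finger pad.
Only numpy, scipy, OpenCV 4.12 (cv2) and the standard library are available. Lean on these libraries where they do the work, as an engineer would, in place of code of your own. Each camera call takes 0.05 s, during which the arm holds its last target. There are 200 camera calls.

## Working session

There is one attempt and no reset: what is moved stays moved. The work goes in short steps, Python scripts to look and compute and a tool call to move; the robot and the scene stay as the last step left them, time stands still between calls to the robot, and variables do not carry over. Pictures are saved under pics/ and viewed, at most 10 in all, crops included, and the job is handed in when it is done.

Besides the shell and the picture viewer there is one more tool, called after "Call:" by a JSON object that holds its "name" and its "arguments", one argument or row to a line. step_arm: Moves the arm, as the interface text tells. Its arguments: {"type":"object","properties":{"plan":{"type":"array","items":{"type":"array","items":{"type":"array","items":{"type":"number"}}}},"squeeze":{"type":"number"}},"required":["plan"]}

```bash
mkdir -p pics; ls
cat > h.py <<'E'
import numpy as np,cv2
from rig import read_state,capture,camera_info,env,masks_of
from scipy.spatial.transform import Rotation as R
def K(ci,h=384):
    f=h/2/np.tan(np.radians(ci['vertical_fov'])/2); return f
def rot(ci):
    r=np.array(ci['rotation'],float)
    return r if r.shape==(3,3) else R.from_quat(r).as_matrix()
def ray(ci,uv):
    f=K(ci); d=(np.array(uv,float)-[ci['cx'],ci['cy']])/f; s=d.copy()
    for _ in range(20): s=d/(1+ci['k1']*(s@s))
    v=rot(ci)@np.array([s[0],s[1],1.]); return np.array(ci['eye'],float),v/np.linalg.norm(v)
def onz(ci,uv,z):
    e,v=ray(ci,uv); return e+v*(z-e[2])/v[2]
def proj(ci,p):
    c=rot(ci).T@(np.array(p,float)-np.array(ci['eye'])); s=c[:2]/c[2]; s=s*(1+ci['k1']*(s@s)); return s*K(ci)+[ci['cx'],ci['cy']]
def tri(l):
    A=np.zeros((3,3));b=np.zeros(3)
    for ci,uv in l:
        e,v=ray(ci,uv);M=np.eye(3)-np.outer(v,v);A+=M;b+=M@e
    return np.linalg.solve(A,b)
def save(n,im): cv2.imwrite('pics/'+n,cv2.cvtColor(im,cv2.COLOR_RGB2BGR))
E
python3 - <<'E'
from h import *
s=read_state();print(s['tool_pos'],s['orientation'],s['time'])
ims=[]
for c in['side','top']:
    im=capture(c);ims.append(im);ci=camera_info(c);print(c,{k:np.round(v,4).tolist() for k,v in ci.items()})
    for t in['brick_mid','grip_mid','deck_top','fence_edge','wheel','jar_mid','flask_mid','anvil_mid']:
        try:print(t,[(round(d['p'],2),np.round(d['rect']).tolist(),np.round(np.argwhere(d['region']).mean(0)[::-1]).tolist()) for d in masks_of(t,c)])
        except Exception as e:print(t,e)
v=np.vstack(ims); save('a.png',ims[0]);save('b.png',ims[1])
E
```

```text
pics
[ 0.18497342 -0.62249647  0.24126088] [ 9.89584190e-01  1.43952019e-01 -2.01430905e-04 -9.51985213e-04] 0.0
side {'vertical_fov': 55.4374, 'cx': 256.3476, 'cy': 189.2089, 'k1': -0.0086, 'eye': [0.3701, 0.4627, 0.7397], 'rotation': [-0.1873, 0.9033, -0.3774, 0.0808]}
brick_mid [(0.97, [323.0, 153.0, 351.0, 200.0], [335.0, 179.0]), (0.78, [278.0, 159.0, 307.0, 203.0], [290.0, 181.0]), (0.62, [262.0, 131.0, 286.0, 173.0], [272.0, 152.0])]
grip_mid [(0.83, [243.0, 239.0, 256.0, 264.0], [250.0, 251.0]), (0.45, [262.0, 129.0, 288.0, 174.0], [272.0, 152.0])]
deck_top [(0.92, [254.0, 211.0, 309.0, 267.0], [280.0, 238.0]), (0.44, [214.0, 211.0, 314.0, 345.0], [263.0, 276.0])]
fence_edge [(0.96, [216.0, 215.0, 316.0, 345.0], [262.0, 277.0])]
wheel [(0.91, [216.0, 241.0, 286.0, 325.0], [252.0, 286.0])]
jar_mid [(0.73, [263.0, 131.0, 284.0, 173.0], [272.0, 152.0])]
flask_mid [(0.86, [169.0, 200.0, 196.0, 245.0], [183.0, 224.0]), (0.7, [253.0, 211.0, 309.0, 266.0], [280.0, 238.0])]
anvil_mid [(0.69, [308.0, 142.0, 343.0, 167.0], [321.0, 153.0])]
top {'vertical_fov': 43.224, 'cx': 258.0468, 'cy': 188.1575, 'k1': -0.0797, 'eye': [0.447, -0.1255, 1.3626], 'rotation': [0.7162, -0.6945, 0.0523, -0.0439]}
brick_mid [(0.95, [301.0, 234.0, 328.0, 259.0], [314.0, 247.0]), (0.83, [282.0, 192.0, 308.0, 220.0], [294.0, 206.0])]
grip_mid [(0.67, [176.0, 203.0, 185.0, 212.0], [180.0, 206.0])]
deck_top [(0.88, [204.0, 196.0, 257.0, 236.0], [232.0, 217.0])]
fence_edge [(0.75, [138.0, 188.0, 264.0, 247.0], [199.0, 218.0])]
wheel [(0.71, [136.0, 193.0, 191.0, 247.0], [163.0, 217.0])]
jar_mid [(0.69, [315.0, 158.0, 349.0, 186.0], [332.0, 173.0])]
flask_mid [(0.71, [198.0, 123.0, 217.0, 146.0], [208.0, 136.0])]
anvil_mid [(0.98, [340.0, 202.0, 386.0, 244.0], [364.0, 223.0])]
```

Run:
```python
import cv2,numpy as np
a=cv2.imread('pics/a.png')[110:360,150:400];b=cv2.imread('pics/b.png')[100:290,120:400]
cv2.imwrite('pics/a1.png',cv2.resize(a,None,fx=2.4,fy=2.4,interpolation=2));cv2.imwrite('pics/b1.png',cv2.resize(b,None,fx=2.8,fy=2.8,interpolation=2))
```

```text
(no output)
```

View pics/a1.png

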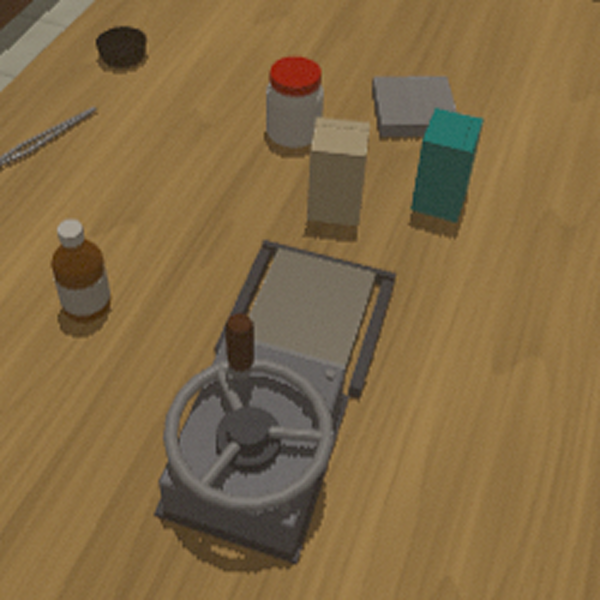

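View pics/b1.png

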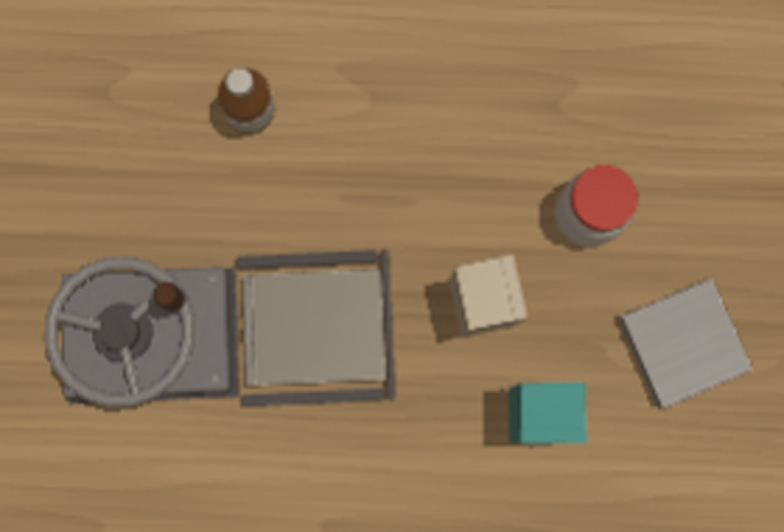

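Run:
```python
from h import *
t=camera_info('top');s=camera_info('side')
T=lambda x,y:np.array([x/2.8+120,y/2.8+100])-.3
S=lambda x,y:np.array([x/2.4+150,y/2.4+110])-.3
r=lambda p:np.round(p,4).tolist()
print('fence f ends top z18',r(onz(t,T(389,250),.018)),r(onz(t,T(395,397),.018)))
print('fence side',r(onz(s,S(265,241),.018)),r(onz(s,S(395,273),.018)))
print('fence tri',r(tri([(t,T(389,250)),(s,S(265,241))])),r(tri([(t,T(395,397)),(s,S(395,273))])))
print('deck corners',[r(onz(t,T(*p),.02)) for p in[(384,268),(386,381),(247,387),(243,276)]])
print('wheel top',r(onz(t,[163.5,219.5],.08)),'hub')
print('grip',r(tri([(t,T(168,289)),(s,S(238,321))])), r(onz(t,T(168,290),.146)))
for n,p in dict(a=(455,266),b=(513,255),c=(526,318),d=(466,329)).items(): print('brick top',n,r(onz(t,T(*p),.11)))
print('brick side',[r(onz(s,S(*p),.11)) for p in[(318,120),(370,125),(366,157),(310,152)]])
print('dec',[r(onz(t,T(*p),.11)) for p in[(523,383),(586,383),(586,442),(521,442)]])
print('jar',r(onz(t,T(605,198),.095)),'fl',r(onz(t,T(240,82),.12)),'anv',r(onz(t,T(685,342),.022)))
```

```text
fence f ends top z18 [0.6292, -0.1404, 0.018] [0.4831, -0.1507, 0.018]
fence side [0.6246, -0.1385, 0.018] [0.4788, -0.1511, 0.018]
fence tri [0.6277, -0.1409, 0.0147] [0.481, -0.151, 0.0178]
deck corners [[0.6106, -0.1359, 0.02], [0.4985, -0.1413, 0.02], [0.4883, -0.0046, 0.02], [0.5982, 0.0041, 0.02]]
wheel top [0.5312, 0.1098, 0.08] hub
grip [0.568, 0.0588, 0.1433] [0.5692, 0.059, 0.146]
brick top a [0.6036, -0.2013, 0.11]
brick top b [0.6156, -0.2552, 0.11]
brick top c [0.5571, -0.2683, 0.11]
brick top d [0.5452, -0.2128, 0.11]
brick side [[0.6092, -0.252, 0.11], [0.5533, -0.2666, 0.11], [0.5407, -0.2149, 0.11], [0.5983, -0.1988, 0.11]]
dec [[0.4969, -0.2666, 0.11], [0.4986, -0.3249, 0.11], [0.4445, -0.3256, 0.11], [0.4429, -0.2657, 0.11]]
jar [0.6752, -0.3436, 0.095] fl [0.7703, 0.0055, 0.12] anv [0.5456, -0.4375, 0.022]
```

Call:
{"name": "step_arm", "arguments": {
  "plan": [
    [[-1, 0.5, -0.4, 0, 0, 0, -0.2], [-1, 1, -0.8, 0, 0, 0, -0.4], [-1, 1, -0.8, 0, 0, 0, -0.473], [-1, 1, -0.8, 0, 0, 0, -0.473], [-1, 1, -0.8, 0, 0, 0, -0.473], [-1, 1, -0.8, 0, 0, 0, -0.473], [-1, 1, -0.8, 0, 0, 0, -0.473], [-1, 1, -0.8, 0, 0, 0, -0.473], [-1, 1, -0.8, 0, 0, 0, -0.473]]
  ]
}}

```text
time: 2.02
tool_pos: [0.2581, -0.518, 0.2424]
orientation: [0.632, 0.775, -0.0, 0.0]
contact_force: [0.2, 0.2, -0.2]
gripper_width: 0.0855
grip_force: 0.0
```

Call:
{"name": "step_arm", "arguments": {
  "plan": [
    [[-1, 0.27, 0.47, 0, 0, 0, 0], [-1, 0.53, 0.93, 0, 0, 0, 0], [-1, 0.53, 0.93, 0, 0, 0, 0]]
  ]
}}

```text
time: 2.4
tool_pos: [0.3433, -0.4432, 0.2427]
orientation: [0.629, 0.777, 0.001, 0.001]
contact_force: [-0.1, 0.2, -0.5]
gripper_width: 0.0848
grip_force: 0.0
```

Call:
{"name": "step_arm", "arguments": {
  "plan": [
    [[-1, 0.27, 0.47, 0, 0, 0, 0], [-1, 0.53, 0.93, 0, 0, 0, 0], [-1, 0.53, 0.93, 0, 0, 0, 0]]
  ]
}}

```text
time: 2.78
tool_pos: [0.4225, -0.3728, 0.2426]
orientation: [0.629, 0.777, 0.001, 0.0]
contact_force: [-0.2, -1.4, -0.4]
gripper_width: 0.0851
grip_force: 0.0
```

Call:
{"name": "step_arm", "arguments": {
  "plan": [
    [[-1, 0.27, 0.47, 0, 0, 0, 0], [-1, 0.53, 0.93, 0, 0, 0, 0], [-1, 0.53, 0.93, 0, 0, 0, 0], [-1, 0.53, 0.93, 0, 0, 0, 0]]
  ]
}}

```text
time: 3.28
tool_pos: [0.498, -0.3075, 0.242]
orientation: [0.633, 0.774, -0.001, -0.0]
contact_force: [-1.3, -0.4, 0.8]
gripper_width: 0.0858
grip_force: 0.0
```

Run:
```python
from h import *
ci=camera_info('wrist');im=capture('wrist');print({k:np.round(v,4).tolist() for k,v in ci.items()},read_state()['tool_pos'])
for t in['brick_mid','fence_edge','deck_top']:print(t,[(round(d['p'],2),np.round(d['rect']).tolist()) for d in masks_of(t,'wrist')])
save('w1.png',cv2.resize(im,None,fx=1.5,fy=1.5))
```

```text
{'vertical_fov': 71.2207, 'cx': 252.3564, 'cy': 191.199, 'k1': -0.0535, 'eye': [0.4852, -0.239, 0.3748], 'rotation': [0.9852, 0.0988, 0.014, 0.1391]} [ 0.49758834 -0.30795336  0.24206727]
brick_mid [(0.8, [197.0, 129.0, 262.0, 198.0]), (0.62, [304.0, 104.0, 385.0, 162.0])]
fence_edge [(0.69, [266.0, 1.0, 397.0, 60.0])]
deck_top [(0.79, [282.0, 0.0, 384.0, 50.0])]
```

View pics/w1.png

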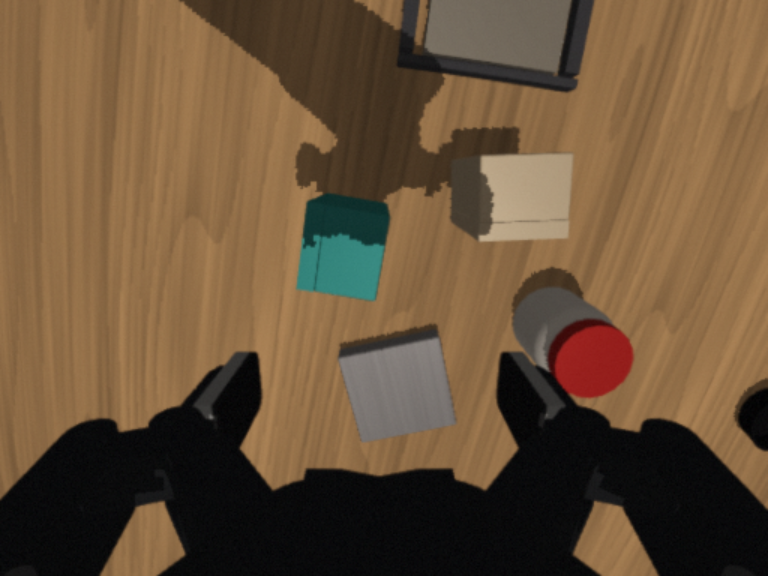

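Run:
```python
from h import *
ci=camera_info('wrist');W=lambda x,y:np.array([x,y])/1.5-.2
P=np.array([onz(ci,W(*p),.11)[:2] for p in[(481,155),(573,153),(569,237),(480,241)]])
print(P.round(4).tolist(),P.mean(0),[np.arctan2(*(P[1]-P[0])[::-1]),np.arctan2(*(P[2]-P[3])[::-1]),np.arctan2(*(P[1]-P[2])[::-1])-np.pi/2,np.arctan2(*(P[0]-P[3])[::-1])-np.pi/2])
F=[onz(ci,W(*p),.018)[:2] for p in[(399,65),(574,90)]];print(F,np.arctan2(*(F[1]-F[0])[::-1]))
print(R.from_quat(read_state()['orientation']).as_matrix().round(3).tolist())
```

```text
[[0.5464, -0.2159], [0.604, -0.2022], [0.6185, -0.2543], [0.5601, -0.2691]] [ 0.58225219 -0.23538668] [np.float64(0.23304963450259786), np.float64(0.24871098238419098), np.float64(0.2707743696569469), np.float64(0.2514118578785669)]
[array([ 0.48463608, -0.15324481]), array([ 0.6306708, -0.1409872])] 0.08373996114665838
[[-0.199, 0.98, -0.001], [0.98, 0.199, -0.001], [-0.001, -0.001, -1.0]]
```

Call:
{"name": "step_arm", "arguments": {
  "plan": [
    [[-1, 0.25, 0.48, 0.2, 0, 0, -0.01], [-1, 0.51, 0.96, 0.5, 0, 0, -0.01], [-1, 0.51, 0.96, 0.65, 0, 0, -0.01], [-1, 0.51, 0.96, 0.65, 0, 0, -0.01]]
  ]
}}

```text
time: 3.98
tool_pos: [0.5811, -0.2374, 0.1757]
orientation: [0.62, 0.785, -0.001, -0.002]
contact_force: [0.1, -0.4, 0.0]
gripper_width: 0.0855
grip_force: 0.0
```

Call:
{"name": "step_arm", "arguments": {
  "plan": [
    [[-1, 0, 0, 0.4, 0, 0, 0], [-1, 0, 0, 0.8, 0, 0, 0], [-1, 0, 0, 1, 0, 0, 0], [-1, 0, 0, 1, 0, 0, 0], [-1, 0, 0, 1, 0, 0, 0], [-1, 0, 0, 1, 0, 0, 0]]
  ]
}}

```text
time: 4.72
tool_pos: [0.5842, -0.2368, 0.0792]
orientation: [0.619, 0.785, 0.0, 0.002]
contact_force: [-0.4, -0.5, 0.3]
gripper_width: 0.0851
grip_force: 0.0
```

Run:
```python
from h import *
s=read_state();print(s['tool_pos'],s['contact_force'])
im=capture('wrist');im2=capture('side')
save('w2.png',np.hstack([im,cv2.resize(im2[110:260,200:400],(512,384))])[:, :][::1,::1]);
a=cv2.imread('pics/w2.png');cv2.imwrite('pics/w2.png',cv2.resize(a,(800,300)))
```

```text
[ 0.58415133 -0.23678059  0.07917071] [-0.38908702 -0.48943805  0.28449271]
```

View pics/w2.png

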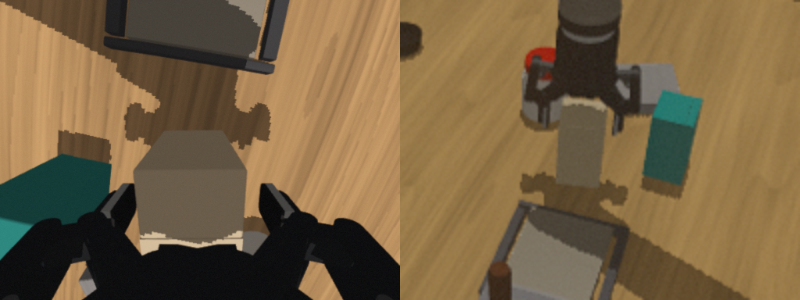

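Call:
{"name": "step_arm", "arguments": {
  "plan": [
    [[0.3, 0, 0, 0, 0, 0, 0], [1, 0, 0, 0, 0, 0, 0], [1, 0, 0, 0, 0, 0, 0], [1, 0, 0, 0, 0, 0, 0], [1, 0, 0, 0, 0, 0, 0], [1, 0, 0, 0, 0, 0, 0]]
  ],
  "squeeze": 25
}}

```text
time: 5.58
tool_pos: [0.5825, -0.2366, 0.0777]
orientation: [0.619, 0.785, -0.0, -0.0]
contact_force: [-3.6, -0.5, 5.1]
gripper_width: 0.0599
grip_force: 30.5
```

Run:
```python
from h import *
s=read_state();p=s['tool_pos'];M=R.from_quat(s['orientation']).as_matrix()
yaw=np.arctan2(M[1,0],M[0,0]);print(p,yaw,s['gripper_width'],s['grip_force'],M.round(3).tolist())
L=0.084;f=np.array([.556,-.146]);lx=np.array([np.cos(L),np.sin(L)]);ly=np.array([-lx[1],lx[0]])
d=p[:2]-f;print('lift',d@lx,d@ly)
# target tcp: x_l=0, y_l such that
for yl in(-.045,-.034,-.029):
    t=f+ly*yl;print(yl,M.T@np.r_[t-p[:2],0],L+np.pi/2-yaw)
```

```text
[ 0.58248963 -0.23655885  0.07766543] 1.8060536779468914 0.05993525827495343 30.51794707775116 [[-0.233, 0.972, -0.001], [0.972, 0.233, -0.0], [-0.0, -0.001, -1.0]]
lift 0.018798224952973806 -0.09246205958675734
-0.045 [ 4.97526951e-02 -1.14319592e-02 -1.56348176e-06] -0.1512573511519948
-0.034 [ 6.06271011e-02 -9.77446904e-03 -6.01110184e-06] -0.1512573511519948
-0.029 [ 6.55700130e-02 -9.02106444e-03 -8.03274732e-06] -0.1512573511519948
```

Call:
{"name": "step_arm", "arguments": {
  "plan": [
    [[1, 0, 0, -0.06, 0, 0, 0], [1, 0.15, -0.03, -0.06, 0, 0, 0.024], [1, 0.35, -0.07, -0.06, 0, 0, 0.048], [1, 0.5, -0.11, -0.06, 0, 0, 0.048], [1, 0.57, -0.1, -0.06, 0, 0, 0.048], [1, 0.6, -0.1, -0.06, 0, 0, 0.048], [1, 0.6, -0.1, -0.03, 0, 0, 0.048], [1, 0.6, -0.1, 0.0, 0, 0, 0.048], [1, 0.6, -0.1, 0.0, 0, 0, 0.048]]
  ]
}}

```text
time: 6.7
tool_pos: [0.5591, -0.1811, 0.0773]
orientation: [0.677, 0.736, -0.0, 0.0]
contact_force: [-1.2, -0.2, 0.3]
gripper_width: 0.06
grip_force: 27.4
```

Run:
```python
from h import *
s=read_state();p=s['tool_pos'];M=R.from_quat(s['orientation']).as_matrix()
print(p,s['contact_force'],s['gripper_width'],np.arctan2(M[1,0],M[0,0])-np.pi/2,M.round(3).tolist())
L=0.084;f=np.array([.556,-.146]);lx=np.array([np.cos(L),np.sin(L)]);ly=np.array([-lx[1],lx[0]])
d=p[:2]-f;print('lift',d@lx,d@ly)
im=capture('wrist');im2=capture('top')
a=np.hstack([im,cv2.resize(im2[170:290,180:340],(512,384))])
save('w3.png',cv2.resize(a,(800,300)))
```

```text
[ 0.55912683 -0.18110659  0.07730693] [-1.16886496 -0.24219189  0.25460234] 0.05998070191346213 0.08384335814942934 [[-0.084, 0.996, -0.0], [0.996, 0.084, -0.001], [-0.001, -0.0, -1.0]]
lift 0.00017032027428158178 -0.0352451526886537
```

View pics/w3.png

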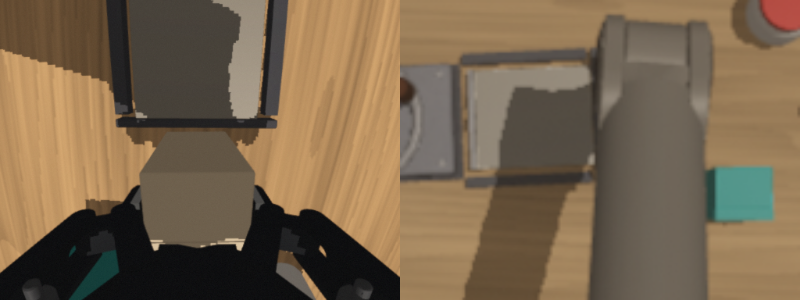

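Call:
{"name": "step_arm", "arguments": {
  "plan": [
    [[1, 0.06, 0, 0, 0, 0, 0], [1, 0.12, 0, -0.03, 0, 0, 0], [1, 0.19, 0, -0.045, 0, 0, 0], [1, 0.25, 0, -0.055, 0, 0, 0], [1, 0.32, 0, -0.06, 0, 0, 0], [1, 0.38, 0, -0.06, 0, 0, 0], [1, 0.44, 0, -0.05, 0, 0, 0], [1, 0.5, 0, -0.04, 0, 0, 0], [1, 0.5, 0, -0.04, 0, 0, 0]]
  ]
}}

```text
time: 7.92
tool_pos: [0.5549, -0.1297, 0.0817]
orientation: [0.676, 0.737, 0.0, -0.0]
contact_force: [-0.8, -2.5, -0.3]
gripper_width: 0.0597
grip_force: 28.4
```

Run:
```python
from h import *
s=read_state();print(s['tool_pos'],s['contact_force'],s['gripper_width'])
im=capture('wrist');im2=capture('side')
a=np.hstack([im,cv2.resize(im2[130:280,200:400],(512,384))])
save('w4.png',cv2.resize(a,(800,300)))
```

```text
[ 0.55486887 -0.12967585  0.08173137] [-0.77496803 -2.51656415 -0.30021061] 0.059731040905158496
```

View pics/w4.png

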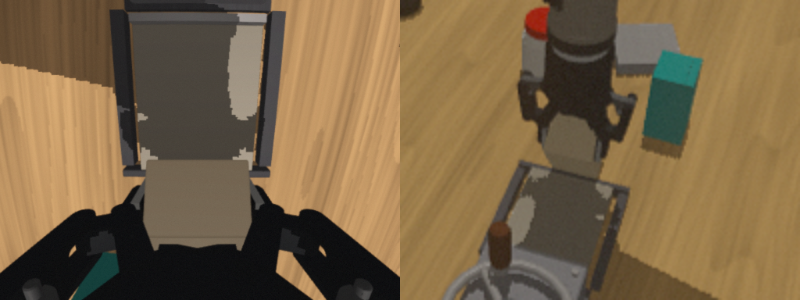

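Call:
{"name": "step_arm", "arguments": {
  "plan": [
    [[1, 0.08, 0, 0.02, 0, 0, 0], [1, 0.15, 0, 0.05, 0, 0, 0], [1, 0.23, 0, 0.09, 0, 0, 0], [1, 0.3, 0, 0.13, 0, 0, 0], [1, 0.37, 0, 0.2, 0, 0, 0], [1, 0.44, 0, 0.27, 0, 0, 0], [1, 0.5, 0, 0.34, 0, 0, 0], [1, 0.54, 0, 0.4, 0, 0, 0], [1, 0.54, 0, 0.41, 0, 0, 0], [1, 0.54, 0, 0.41, 0, 0, 0]]
  ]
}}

```text
time: 9.28
tool_pos: [0.5543, -0.0728, 0.0433]
orientation: [0.676, 0.737, 0.004, 0.002]
contact_force: [-0.8, 3.4, 12.8]
gripper_width: 0.0597
grip_force: 20.3
```

Run:
```python
from h import *
s=read_state();print(s['tool_pos'],s['contact_force'],s['gripper_width'])
im=capture('wrist');im2=capture('side')
a=np.hstack([im,cv2.resize(im2[130:280,200:400],(512,384))])
save('w5.png',cv2.resize(a,(800,300)))
```

```text
[ 0.55430531 -0.07276386  0.04334498] [-0.76691458  3.43696275 12.83039848] 0.05971309551050324
```

View pics/w5.png

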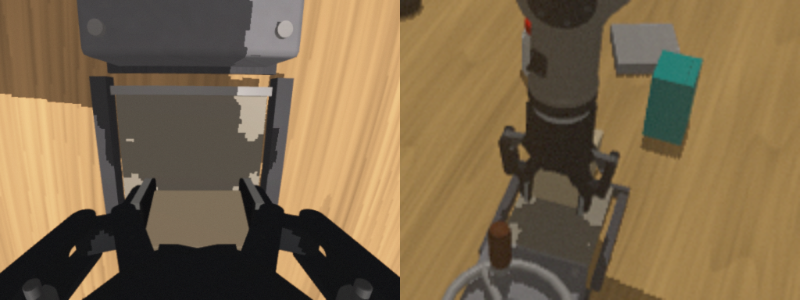

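Call:
{"name": "step_arm", "arguments": {
  "plan": [
    [[1, 0, 0, -0.02, 0, 0, 0], [1, 0.07, -0.01, -0.02, 0, 0, 0], [1, 0.14, -0.02, -0.02, 0, 0, 0], [1, 0.21, -0.03, -0.02, 0, 0, 0], [1, 0.28, -0.03, -0.02, 0, 0, 0], [1, 0.28, -0.03, -0.02, 0, 0, 0], [0.2, 0.28, -0.03, -0.02, 0, 0, 0], [-0.4, 0.28, -0.03, -0.02, 0, 0, 0], [-0.4, 0.28, -0.03, -0.02, 0, 0, 0], [-0.4, 0.28, -0.03, -0.02, 0, 0, 0]]
  ]
}}

```text
time: 10.62
tool_pos: [0.5458, -0.0502, 0.0427]
orientation: [0.677, 0.736, 0.0, 0.001]
contact_force: [2.4, -4.0, 1.6]
gripper_width: 0.0592
grip_force: 10.2
```

Call:
{"name": "step_arm", "arguments": {
  "plan": [
    [[-1, 0, 0, -0.3, 0, 0, 0], [-1, 0, 0, -0.7, 0, 0, 0], [-1, -0.4, 0, -1, 0, 0, 0], [-1, -0.9, 0, -1, 0, 0, 0], [-1, -0.9, 0, -1, 0, 0, 0], [-1, -0.9, 0, -1, 0, 0, 0]]
  ]
}}

```text
time: 11.38
tool_pos: [0.5521, -0.1369, 0.1414]
orientation: [0.676, 0.737, 0.0, -0.001]
contact_force: [-0.7, 0.3, -0.2]
gripper_width: 0.0857
grip_force: 0.0
```

Run:
```python
from h import *
s=read_state();print(s['tool_pos'],s['contact_force'],s['gripper_width'])
im=capture('wrist');ci=camera_info('wrist');import json
json.dump({k:np.array(v).tolist() for k,v in ci.items()},open('ci6.json','w'))
save('w6.png',cv2.resize(im,(800,600)))
```

```text
[ 0.55211762 -0.13685174  0.14144074] [-0.68623748  0.32789198 -0.24959199] 0.0856774311410699
```

View pics/w6.png

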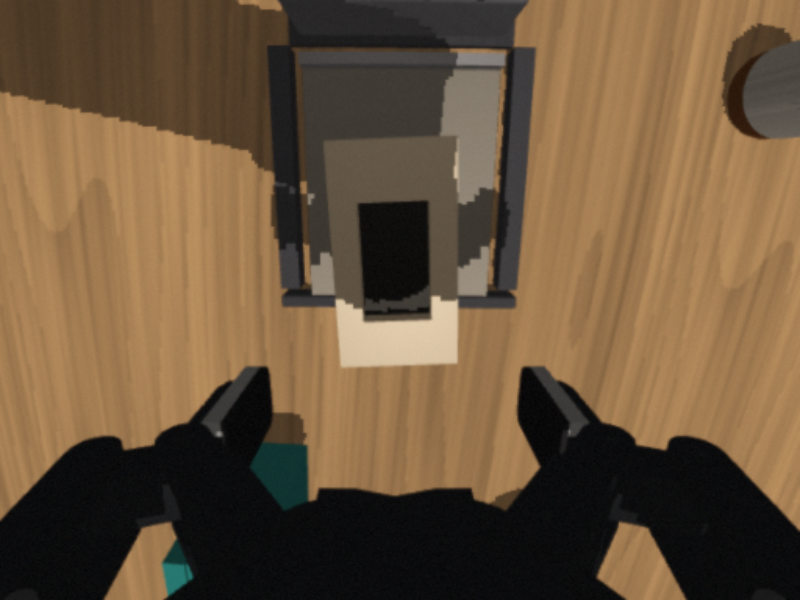

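```bash
cat >> h.py <<'E'
L=0.084;FM=np.array([.556,-.146]);LX=np.array([np.cos(L),np.sin(L)]);LY=np.array([-LX[1],LX[0]])
lift=lambda p:np.array([(np.asarray(p)[:2]-FM)@LX,(np.asarray(p)[:2]-FM)@LY]).round(4)
E
python3 - <<'E'
from h import *
import json
ci=json.load(open('ci6.json'));W=lambda x,y:np.array([x,y])*512/800.-.2
for n,z,l in [('brick',.0755,[(325,140),(457,136),(458,362),(341,367)]),('fence',.018,[(284,305),(515,306)]),('deck',.0205,[(300,66),(505,66),(488,297),(312,296)])]:
    P=[onz(ci,W(*p),z) for p in l];print(n,[lift(p).tolist() for p in P])
print('tcp',lift(read_state()['tool_pos']))
E
```

```text
brick [[-0.0332, 0.097], [0.0261, 0.0988], [0.031, -0.0111], [-0.0296, -0.0139]]
fence [[-0.0727, 0.0023], [0.0756, 0.0019]]
deck [[-0.0544, 0.1412], [0.0593, 0.1416], [0.0572, 0.0085], [-0.0538, 0.009]]
tcp [-0.0029  0.01  ]
```

Call:
{"name": "step_arm", "arguments": {
  "plan": [
    [[0.1, -0.3, 0.02, 0, 0, 0, 0], [0.1, -0.55, 0.02, 0.2, 0, 0, 0], [0.1, -0.55, 0.02, 0.5, 0, 0, 0], [0.1, -0.55, 0.02, 0.8, 0, 0, 0], [0.1, -0.55, 0.02, 0.96, 0, 0, 0], [0.1, -0.55, 0.02, 0.96, 0, 0, 0], [0.1, -0.55, 0.02, 0.96, 0, 0, 0]]
  ]
}}

```text
time: 12.3
tool_pos: [0.5603, -0.1929, 0.0473]
orientation: [0.676, 0.737, 0.001, 0.001]
contact_force: [0.5, -0.6, 0.7]
gripper_width: 0.0384
grip_force: 0.0
```

Call:
{"name": "step_arm", "arguments": {
  "plan": [
    [[0.1, 0.08, 0, 0, 0, 0, 0], [0.1, 0.16, 0, 0, 0, 0, 0], [0.1, 0.22, 0, 0, 0, 0, 0], [0.1, 0.27, 0, 0, 0, 0, 0], [0.1, 0.32, 0, 0, 0, 0, 0], [0.1, 0.37, 0, 0, 0, 0, 0], [0.1, 0.42, 0, 0, 0, 0, 0], [0.1, 0.46, 0, 0, 0, 0, 0], [0.1, 0.46, 0, 0, 0, 0, 0]]
  ]
}}

```text
time: 13.42
tool_pos: [0.5559, -0.1469, 0.0466]
orientation: [0.676, 0.737, 0.0, 0.0]
contact_force: [0.8, -2.8, 4.2]
gripper_width: 0.0384
grip_force: 1.2
```

Run:
```python
from h import *
s=read_state();print(s['tool_pos'],lift(s['tool_pos']),s['contact_force'],s['gripper_width'])
im=capture('wrist');ci=camera_info('wrist');import json
json.dump({k:np.array(v).tolist() for k,v in ci.items()},open('ci7.json','w'))
save('w7.png',cv2.resize(im,(800,600)))
```

```text
[ 0.55586761 -0.14686859  0.04660519] [-0.0002 -0.0009] [ 0.80995944 -2.83785576  4.2022667 ] 0.03844073594846977
```

View pics/w7.png

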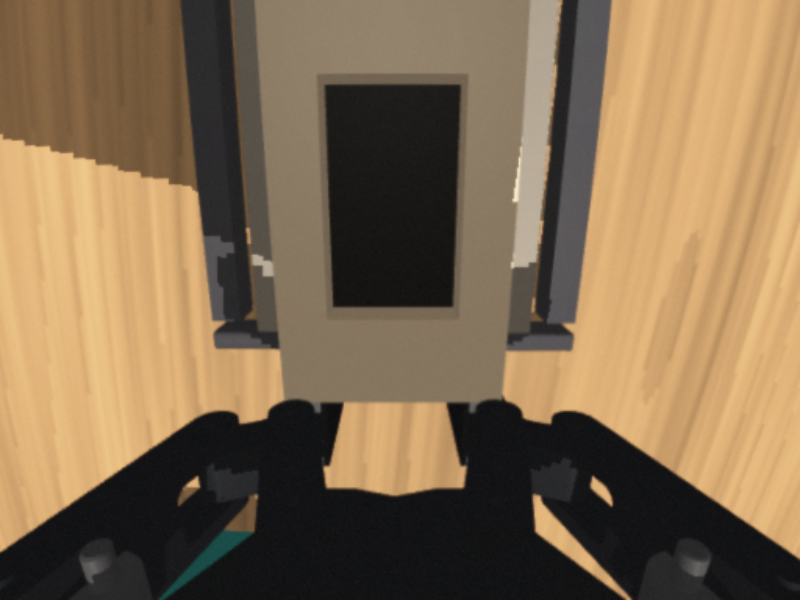

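Run:
```python
from h import *
import json
ci=json.load(open('ci7.json'));W=lambda x,y:np.array([x,y])*512/800.-.2
for n,z,l in [('brick',.0755,[(284,401),(503,401),(322,74),(466,74),(320,318)]),('fence',.018,[(216,348),(572,350)])]:
    print(n,[lift(onz(ci,W(*p),z)).tolist() for p in l])
```

```text
brick [[-0.0301, 0.0094], [0.0311, 0.0093], [-0.0157, 0.0921], [0.017, 0.0921], [-0.0188, 0.0338]]
fence [[-0.0739, 0.0012], [0.0755, 0.0001]]
```

Call:
{"name": "step_arm", "arguments": {
  "plan": [
    [[0.1, 0.03, 0, 0, 0, 0, 0], [0.1, 0.06, 0, 0, 0, 0, 0], [0.1, 0.09, 0, 0, 0, 0, 0], [0.1, 0.12, 0, 0, 0, 0, 0], [0.1, 0.12, 0, 0, 0, 0, 0], [0.1, 0.12, 0, 0, 0, 0, 0], [0.1, 0.0, 0, 0, 0, 0, 0], [0.1, -0.2, 0, -0.1, 0, 0, 0], [-0.4, -0.2, 0, -0.6, 0, 0, 0], [-0.4, -0.2, 0, -1, 0, 0, 0], [-0.4, -0.2, 0, -1, 0, 0, 0]]
  ]
}}

```text
time: 14.85
tool_pos: [0.5587, -0.167, 0.1488]
orientation: [0.676, 0.736, 0.002, 0.002]
contact_force: [0.0, -0.3, -0.7]
gripper_width: 0.0598
grip_force: 0.0
```

Run:
```python
from h import *
s=read_state();print(s['tool_pos'],lift(s['tool_pos']))
im=capture('wrist');ci=camera_info('wrist');import json
json.dump({k:np.array(v).tolist() for k,v in ci.items()},open('ci8.json','w'))
save('w8.png',cv2.resize(im,(800,600)))
m=masks_of('brick_mid','wrist')[0];print(m['p'])
q=cv2.minAreaRect(np.argwhere(m['region'])[:,::-1].astype(np.float32));print([lift(onz(ci,p,.0755)).tolist() for p in cv2.boxPoints(q)])
for c in('top','side'):
    capture(c);cc=camera_info(c)
    for d in masks_of('grip_mid',c)[:2]: print(c,d['p'],d['rect'])
```

```text
[ 0.55874362 -0.16700937  0.14878669] [ 0.001  -0.0212]
0.72
[[-0.0312, 0.1244], [0.0281, 0.1244], [0.0316, 0.0221], [-0.0353, 0.0221]]
top 0.49 [175.1, 202.8, 186.4, 213.6]
side 0.53 [242.3, 241.9, 256.2, 262.8]
side 0.34 [215.2, 208.9, 316.7, 342.5]
```

View pics/w8.png

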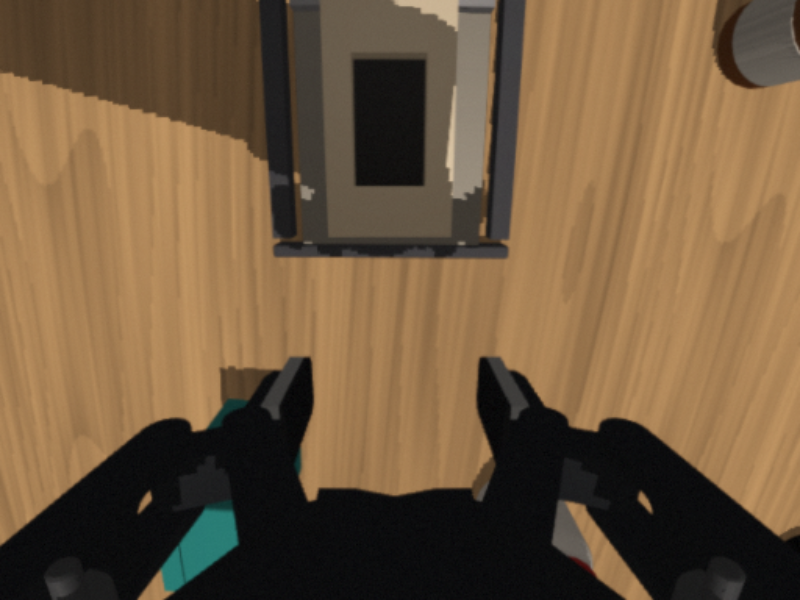

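Call:
{"name": "step_arm", "arguments": {
  "plan": [
    [[-0.4, 0.3, 0, -0.5, 0, 0, 0], [-0.4, 0.7, 0, -0.95, 0, 0, 0], [-0.4, 1, 0, -0.95, 0, 0, 0], [-0.4, 1, 0, -0.95, 0, 0, 0]]
  ]
}}

```text
time: 15.65
tool_pos: [0.5483, -0.0645, 0.2411]
orientation: [0.675, 0.738, 0.0, -0.001]
contact_force: [-0.3, -0.5, 0.3]
gripper_width: 0.0595
grip_force: 0.0
```

Call:
{"name": "step_arm", "arguments": {
  "plan": [
    [[-0.4, 0.5, 0.1, 0, 0, 0, 0], [-0.4, 1, 0.28, 0, 0, 0, 0], [-0.4, 1, 0.28, 0, 0, 0, 0], [-0.4, 1, 0.28, 0, 0, 0, 0]]
  ]
}}

```text
time: 16.15
tool_pos: [0.5677, 0.0325, 0.24]
orientation: [0.677, 0.736, -0.001, -0.0]
contact_force: [0.9, 0.3, 0.4]
gripper_width: 0.0591
grip_force: 0.0
```

Run:
```python
from h import *
s=read_state();print(s['tool_pos'],lift(s['tool_pos']))
ci=camera_info('wrist');im=capture('wrist');save('w9.png',im)
r=rot(ci);print(ci['eye'],r[:,2])
for t in('grip_mid','wheel'):
    for d in masks_of(t,'wrist')[:2]:
        m=d['region'];print(t,round(d['p'],2),d['rect'],np.argwhere(m).mean(0)[::-1].round(1))
        if t=='wheel':
            c=max(cv2.findContours(m.astype(np.uint8),0,1)[0],key=len)[:,0]
            h=cv2.convexHull(c)[:,0]
            P=np.array([onz(ci,q,.077)[:2] for q in h]);print('circ',lift(cv2.minEnclosingCircle(P.astype(np.float32))[0]),cv2.minEnclosingCircle(P.astype(np.float32))[1])
# brown pixels: grip
hsv=cv2.cvtColor(im,cv2.COLOR_RGB2HSV)
p=proj(ci,[.5685,.0589,.146]);print('pred grip top',p,im[int(p[1]),int(p[0])], 'wheel c',proj(ci,[.5345,.110,.08]))
```

```text
[0.56769396 0.0324593  0.23996402] [0.0266 0.1768]
[0.56313695 0.10207843 0.37267161] [ 0.02203354 -0.27595327 -0.96091848]
grip_mid 0.73 [239.3, 144.2, 264.5, 176.8] [252.9 160.4]
grip_mid 0.38 [161.9, 26.0, 294.7, 283.4] [232.3 132.2]
wheel 0.9 [163.1, 26.4, 298.1, 180.4] [228.8  99.2]
circ [0.0047 0.2547] 0.07843948900699615
pred grip top [254.64809342 166.74573073] [34 18 12] wheel c [225.87789928 104.24369938]
```

Run:
```python
from h import *
from scipy.optimize import least_squares
ci=camera_info('wrist')
d=masks_of('wheel','wrist')[0];g=masks_of('grip_mid','wrist')[0]['region']
gm=cv2.dilate(g.astype(np.uint8),np.ones((9,9)))>0
c=max(cv2.findContours(d['region'].astype(np.uint8),0,1)[0],key=len)[:,0]
h=np.array([q for q in c if not gm[q[1],q[0]]])
for z in(.075,.081):
    P=np.array([onz(ci,q,z)[:2] for q in h])
    P=P[np.linalg.norm(P-[.5345,.11],axis=1)>.06]
    f=least_squares(lambda v:np.linalg.norm(P-v[:2],axis=1)-v[2],[.5345,.11,.072],loss='soft_l1',f_scale=.002);print(z,len(P),f.x,lift(f.x))
ys,xs=np.where(g);print('g',xs.min(),xs.max(),ys.min(),ys.max())
hh=cv2.convexHull(np.c_[xs,ys].astype(np.int32))[:,0].astype(float)
# fit cylinder: silhouette of two circles r=12mm, z=.146 and .088
th=np.linspace(0,2*np.pi,40)
def sil(v):
    m=np.zeros((384,512),np.uint8);p=[proj(ci,[v[0]+.012*np.cos(a),v[1]+.012*np.sin(a),z]) for z in(.088,.146) for a in th]
    cv2.fillPoly(m,[cv2.convexHull(np.round(np.array(p)*16).astype(np.int32))],1,shift=4);return m>0
best=max(((sil((x,y))&g).sum()/(sil((x,y))|g).sum(),x,y) for x in np.arange(.560,.578,.001) for y in np.arange(.05,.07,.001));print(best,lift(best[1:]))
```

```text
0.075 362 [0.53661629 0.11327046 0.07215435] [0.0024 0.26  ]
0.081 362 [0.53715225 0.11303263 0.07070337] [0.003  0.2597]
g 240 266 144 176
(np.float64(0.8591194968553459), np.float64(0.5670000000000001), np.float64(0.06200000000000001)) [0.0284 0.2063]
```

Call:
{"name": "step_arm", "arguments": {
  "plan": [
    [[-0.4, 0.29, 0.02, 0.1, 0, 0, 0], [-0.4, 0.29, 0.02, 0.5, 0, 0, 0], [-0.4, 0.29, 0.02, 0.8, 0, 0, 0], [-0.4, 0.29, 0.02, 1, 0, 0, 0], [-0.4, 0.29, 0.02, 1, 0, 0, 0]]
  ]
}}

```text
time: 17.02
tool_pos: [0.5663, 0.0622, 0.1398]
orientation: [0.677, 0.736, -0.002, -0.001]
contact_force: [-0.2, 0.5, -0.2]
gripper_width: 0.0597
grip_force: 0.0
```

Run:
```python
from h import *
s=read_state();print(s['tool_pos'],lift(s['tool_pos']),s['contact_force'])
c=np.array([.5367,.113]);v=np.array(s['tool_pos'])[:2]-c;print('ang',np.arctan2(v[1],v[0]),np.linalg.norm(v))
ci=camera_info('wrist');im=capture('wrist')
for d in masks_of('grip_mid','wrist')[:2]: print(round(d['p'],2),d['rect'])
print('pred',proj(ci,[.567,.062,.146]),proj(ci,[.579,.062,.146]),proj(ci,[.555,.062,.146]))
g=masks_of('grip_mid','wrist')
```

```text
[0.56634201 0.06221426 0.13975652] [0.0278 0.2066] [-0.19527663  0.48914272 -0.23031189]
ang -1.0424722808494655 0.05880340026180756
0.91 [228.2, 202.5, 272.9, 270.3]
pred [251.48884585 252.4466487 ] [274.12181021 254.11726922] [228.76974758 250.72198128]
```

Call:
{"name": "step_arm", "arguments": {
  "plan": [
    [[-0.4, 0, 0, 0.23, 0, 0, 0], [0.2, 0, 0, 0.23, 0, 0, 0], [1, 0, 0, 0.23, 0, 0, 0], [1, 0, 0, 0.23, 0, 0, 0], [1, 0, 0, 0.23, 0, 0, 0], [1, 0, 0, 0.23, 0, 0, 0], [1, 0, 0, 0.23, 0, 0, 0]]
  ],
  "squeeze": 40
}}

```text
time: 18.05
tool_pos: [0.5677, 0.0634, 0.1195]
orientation: [0.677, 0.736, 0.0, 0.0]
contact_force: [-3.3, 0.4, 5.8]
gripper_width: 0.0229
grip_force: 39.7
```

Run:
```python
from h import *
s=read_state();p=np.array(s['tool_pos']);print(p,s['contact_force'],s['gripper_width'],s['grip_force'])
M=R.from_quat(s['orientation']).as_matrix()
c=np.array([.5367,.113]);v=p[:2]-c;a0=np.arctan2(v[1],v[0])-L;print(a0,np.linalg.norm(v))
a0=-1.12
for k in range(4):
    b=a0+2*k;th=b+np.arange(1,9)*.25
    print(k,[[round(.6*(np.sin(t)-np.sin(b)),2),round(.6*(np.cos(t)-np.cos(b)),2)] for t in th])
```

```text
[0.5677423  0.06340186 0.11951791] [-3.3300564   0.4043377   5.81301906] 0.022859633016872525 39.73345104139298
-1.0955671236614588 0.05851153213848853
0 [[np.float64(0.08), np.float64(0.13)], [np.float64(0.19), np.float64(0.23)], [np.float64(0.32), np.float64(0.3)], [np.float64(0.47), np.float64(0.33)], [np.float64(0.62), np.float64(0.33)], [np.float64(0.76), np.float64(0.3)], [np.float64(0.89), np.float64(0.22)], [np.float64(1.0), np.float64(0.12)]]
1 [[np.float64(0.08), np.float64(-0.13)], [np.float64(0.13), np.float64(-0.27)], [np.float64(0.14), np.float64(-0.42)], [np.float64(0.11), np.float64(-0.56)], [np.float64(0.05), np.float64(-0.7)], [np.float64(-0.05), np.float64(-0.82)], [np.float64(-0.17), np.float64(-0.91)], [np.float64(-0.31), np.float64(-0.96)]]
2 [[np.float64(-0.15), np.float64(-0.02)], [np.float64(-0.3), np.float64(-0.0)], [np.float64(-0.44), np.float64(0.05)], [np.float64(-0.56), np.float64(0.14)], [np.float64(-0.66), np.float64(0.25)], [np.float64(-0.72), np.float64(0.38)], [np.float64(-0.75), np.float64(0.53)], [np.float64(-0.75), np.float64(0.68)]]
3 [[np.float64(0.04), np.float64(0.14)], [np.float64(0.12), np.float64(0.27)], [np.float64(0.23), np.float64(0.38)], [np.float64(0.36), np.float64(0.45)], [np.float64(0.5), np.float64(0.49)], [np.float64(0.65), np.float64(0.5)], [np.float64(0.8), np.float64(0.46)], [np.float64(0.93), np.float64(0.4)]]
```

Call:
{"name": "step_arm", "arguments": {
  "plan": [
    [[1, 0.08, 0.13, 0, 0, 0, 0], [1, 0.19, 0.23, 0, 0, 0, 0], [1, 0.32, 0.3, 0, 0, 0, 0], [1, 0.47, 0.33, 0, 0, 0, 0], [1, 0.62, 0.33, 0, 0, 0, 0], [1, 0.76, 0.3, 0, 0, 0, 0], [1, 0.89, 0.22, 0, 0, 0, 0], [1, 1, 0.12, 0, 0, 0, 0], [1, 1, 0.12, 0, 0, 0, 0]]
  ]
}}

```text
time: 19.18
tool_pos: [0.5704, 0.1626, 0.1195]
orientation: [0.677, 0.736, -0.002, 0.001]
contact_force: [-5.1, -3.4, 7.9]
gripper_width: 0.0226
grip_force: 40.0
```

Call:
{"name": "step_arm", "arguments": {
  "plan": [
    [[1, 0.08, -0.13, 0, 0, 0, 0], [1, 0.13, -0.27, 0, 0, 0, 0], [1, 0.14, -0.42, 0, 0, 0, 0], [1, 0.11, -0.56, 0, 0, 0, 0], [1, 0.05, -0.7, 0, 0, 0, 0], [1, -0.05, -0.82, 0, 0, 0, 0], [1, -0.17, -0.91, 0, 0, 0, 0], [1, -0.31, -0.96, 0, 0, 0, 0], [1, -0.31, -0.96, 0, 0, 0, 0]]
  ]
}}

```text
time: 20.3
tool_pos: [0.4763, 0.1253, 0.1194]
orientation: [0.677, 0.736, -0.001, -0.001]
contact_force: [-2.9, -0.5, 13.7]
gripper_width: 0.0231
grip_force: 40.9
```

Run:
```python
from h import *
s=read_state();p=np.array(s['tool_pos']);c=np.array([.5367,.113]);v=p[:2]-c
print(p,np.arctan2(v[1],v[0])-L,np.linalg.norm(v),s['contact_force'],s['gripper_width'],s['grip_force'])
capture('side');
for t in('deck_top','brick_mid','grip_mid'): print(t,[(round(d['p'],2),np.round(d['rect']).tolist()) for d in masks_of(t,'side')])
```

```text
[0.47628883 0.12531268 0.11936177] 2.8565319525580035 0.0616531505618863 [-2.92094233 -0.47267974 13.65285269] 0.02310792576434395 40.94174285070039
deck_top [(0.44, [247.0, 223.0, 261.0, 257.0])]
brick_mid [(0.8, [321.0, 173.0, 349.0, 203.0])]
grip_mid [(0.67, [270.0, 283.0, 284.0, 307.0])]
```

Call:
{"name": "step_arm", "arguments": {
  "plan": [
    [[1, -0.15, -0.02, -0.02, 0, 0, 0], [1, -0.3, 0, -0.02, 0, 0, 0], [1, -0.44, 0.05, -0.02, 0, 0, 0], [1, -0.56, 0.14, -0.02, 0, 0, 0], [1, -0.66, 0.25, -0.02, 0, 0, 0], [1, -0.72, 0.38, -0.02, 0, 0, 0], [1, -0.75, 0.53, -0.02, 0, 0, 0], [1, -0.75, 0.68, -0.02, 0, 0, 0], [1, -0.75, 0.68, -0.02, 0, 0, 0]]
  ]
}}

```text
time: 21.62
tool_pos: [0.5543, 0.0569, 0.1197]
orientation: [0.676, 0.737, 0.001, 0.0]
contact_force: [0.8, 1.4, -8.0]
gripper_width: 0.0231
grip_force: 40.4
```

Call:
{"name": "step_arm", "arguments": {
  "plan": [
    [[1, 0.04, 0.14, 0, 0, 0, 0], [1, 0.07, 0.21, 0, 0, 0, 0], [1, 0.12, 0.27, 0, 0, 0, 0], [1, 0.12, 0.27, 0, 0, 0, 0]]
  ]
}}

```text
time: 22.12
tool_pos: [0.5775, 0.0711, 0.1197]
orientation: [0.676, 0.737, -0.0, -0.001]
contact_force: [-3.3, 2.3, -5.7]
gripper_width: 0.0229
grip_force: 40.7
```

Run:
```python
from h import *
s=read_state();p=np.array(s['tool_pos']);c=np.array([.5367,.113]);v=p[:2]-c
print(p,np.arctan2(v[1],v[0])-L,np.linalg.norm(v),s['contact_force'],s['gripper_width'],s['grip_force'])
b=4.88+.5
th=b+np.arange(1,9)*.125
print([[float(round(.6*(np.sin(t)-np.sin(b)),3)),float(round(.6*(np.cos(t)-np.cos(b)),3))] for t in th])
```

```text
[0.57745358 0.07108649 0.11969058] -0.8834285637563719 0.05846020854535414 [-3.33784204  2.31566622 -5.73448142] 0.022864409763238103 40.687212977791205
[[0.05, 0.056], [0.107, 0.105], [0.169, 0.147], [0.236, 0.18], [0.306, 0.205], [0.38, 0.222], [0.454, 0.228], [0.529, 0.226]]
```

Call:
{"name": "step_arm", "arguments": {
  "plan": [
    [[1, 0.05, 0.056, 0, 0, 0, 0], [1, 0.107, 0.105, 0, 0, 0, 0], [1, 0.107, 0.105, 0, 0, 0, 0]]
  ]
}}

```text
time: 22.5
tool_pos: [0.5863, 0.0821, 0.1197]
orientation: [0.676, 0.737, -0.001, -0.001]
contact_force: [-4.7, 2.0, -4.1]
gripper_width: 0.0229
grip_force: 40.8
```

Call:
{"name": "step_arm", "arguments": {
  "plan": [
    [[1, 0.06, 0.042, 0, 0, 0, 0], [1, 0.06, 0.042, 0, 0, 0, 0]]
  ]
}}

```text
time: 22.75
tool_pos: [0.5887, 0.0863, 0.1196]
orientation: [0.677, 0.736, -0.004, -0.001]
contact_force: [-7.7, -1.6, -0.9]
gripper_width: 0.0229
grip_force: 41.3
```

Call:
{"name": "step_arm", "arguments": {
  "plan": [
    [[1, 0.067, 0.033, 0, 0, 0, 0], [1, 0.067, 0.033, 0, 0, 0, 0]]
  ]
}}

```text
time: 23.0
tool_pos: [0.589, 0.0867, 0.1195]
orientation: [0.678, 0.735, -0.01, -0.0]
contact_force: [-15.5, -11.8, 6.6]
gripper_width: 0.0227
grip_force: 42.3
```

Call:
{"name": "step_arm", "arguments": {
  "plan": [
    [[1, -0.05, -0.025, 0, 0, 0, 0], [1, -0.05, -0.025, 0, 0, 0, 0], [0.2, -0.05, -0.025, 0, 0, 0, 0], [-0.4, -0.05, -0.025, 0, 0, 0, 0], [-0.4, -0.05, -0.025, 0, 0, 0, 0], [-0.4, -0.05, -0.025, 0, 0, 0, 0], [-0.4, -0.05, -0.025, -0.3, 0, 0, 0], [-0.4, -0.05, -0.025, -0.7, 0, 0, 0], [-0.4, -0.05, -0.025, -1, 0, 0, 0], [-0.4, -0.05, -0.025, -1, 0, 0, 0]]
  ]
}}

```text
time: 24.25
tool_pos: [0.5939, 0.0905, 0.2233]
orientation: [0.677, 0.736, 0.002, 0.002]
contact_force: [-0.9, 0.3, 0.2]
gripper_width: 0.0597
grip_force: 0.0
```

Call:
{"name": "step_arm", "arguments": {
  "plan": [
    [[-0.4, -0.5, 0, -0.5, 0, 0, 0], [-0.4, -1, 0, -0.8, 0, 0, 0], [-0.4, -1, 0, -0.8, 0, 0, 0], [-0.4, -1, 0, -0.8, 0, 0, 0]]
  ]
}}

```text
time: 24.75
tool_pos: [0.5999, -0.0098, 0.2991]
orientation: [0.677, 0.736, -0.0, -0.001]
contact_force: [-0.9, 1.0, -0.5]
gripper_width: 0.06
grip_force: 0.0
```

Run:
```python
from h import *
s=read_state();print(s['tool_pos'],lift(s['tool_pos']),s['contact_force'])
for c in('wrist','side','top'):
    ci=camera_info(c);im=capture(c);save('f_%s.png'%c,im)
    for t in('brick_mid','deck_top','grip_mid'):
        for d in masks_of(t,c)[:2]:
            m=d['region'];q=cv2.minAreaRect(np.argwhere(m)[:,::-1].astype(np.float32))
            z={'brick_mid':.11,'deck_top':.055,'grip_mid':.117}[t]
            print(c,t,round(d['p'],2),np.round(d['rect']).tolist(),[lift(onz(ci,p,z)).tolist() for p in cv2.boxPoints(q)])
    # predicted corners of the brick top if fully up
    cen=FM+LX*.001+LY*.077
    print('pred',[proj(ci,[*(cen+LX*a+LY*b),z]).round().tolist() for z in(.11,.09) for a,b in((-.03,-.055),(.03,-.055),(.03,.055),(-.03,.055))])
```

```text
[ 0.59991086 -0.00975451  0.29906815] [0.0552 0.1321] [-0.85068408  0.98099872 -0.50566571]
wrist brick_mid 0.96 [134.0, 322.0, 153.0, 355.0] [[-0.1249, -0.0949], [-0.0997, -0.089], [-0.099, -0.1545], [-0.1255, -0.1612]]
wrist brick_mid 0.95 [182.0, 171.0, 238.0, 254.0] [[-0.0288, 0.1401], [0.0339, 0.1412], [0.0337, 0.0219], [-0.0355, 0.0202]]
wrist deck_top 0.93 [172.0, 155.0, 256.0, 245.0] [[-0.056, 0.1472], [0.0558, 0.1468], [0.0556, 0.0067], [-0.0679, 0.0064]]
wrist grip_mid 0.94 [241.0, 79.0, 260.0, 102.0] [[0.0417, 0.2431], [0.0648, 0.2431], [0.0649, 0.2177], [0.0414, 0.2178]]
pred [[189.0, 254.0], [234.0, 254.0], [232.0, 174.0], [183.0, 174.0], [192.0, 247.0], [235.0, 247.0], [233.0, 170.0], [187.0, 170.0]]
side brick_mid 0.95 [321.0, 153.0, 349.0, 201.0] [[-0.0782, -0.0034], [-0.0727, -0.1701], [-0.1316, -0.1658], [-0.1304, -0.002]]
side brick_mid 0.61 [261.0, 196.0, 298.0, 246.0] [[0.0233, 0.17], [0.0339, 0.01], [-0.0421, 0.0196], [-0.0432, 0.1746]]
side deck_top 0.84 [248.0, 202.0, 311.0, 264.0] [[0.0523, 0.1555], [0.0665, -0.002], [-0.061, 0.0102], [-0.0605, 0.1608]]
side grip_mid 0.55 [227.0, 248.0, 239.0, 270.0] [[0.0712, 0.2038], [0.0493, 0.1965], [0.0296, 0.2492], [0.0503, 0.2562]]
pred [[297.0, 200.0], [273.0, 194.0], [258.0, 228.0], [284.0, 234.0], [296.0, 206.0], [272.0, 200.0], [258.0, 233.0], [284.0, 240.0]]
top brick_mid 0.91 [216.0, 205.0, 252.0, 228.0] [[0.0287, 0.1235], [0.0285, 0.0208], [-0.0344, 0.021], [-0.0341, 0.123]]
top brick_mid 0.85 [302.0, 233.0, 330.0, 260.0] [[-0.067, -0.1011], [-0.0708, -0.171], [-0.1272, -0.167], [-0.1232, -0.0974]]
top deck_top 0.63 [212.0, 194.0, 255.0, 235.0] [[0.0575, 0.131], [0.0565, 0.0079], [-0.0558, 0.0091], [-0.0546, 0.1308]]
pred [[253.0, 224.0], [251.0, 201.0], [209.0, 203.0], [210.0, 226.0], [253.0, 224.0], [251.0, 202.0], [210.0, 204.0], [211.0, 227.0]]
```

```bash
python3 -c "
from rig import env
print(env.hand_in())"
```

```text
the job is handed in; nothing more can be done
None
```

I tipped the firebrick over the fence, squared it trough-up on the deck and wound the handwheel to its stop, with the last pictures showing the deck fully up. The robot let go of everything, never touched the jar, bottle or bench block, and the job was handed in at about 25 s of the 72 s allowed; the hand-in returned no verdict.

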